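# Plug a module into the sloping test jig and latch it

### The job

Take the plug-in module, the one with the tall round knob, out of its rack and push it fully home into the round socket in the sloping top of the white test jig, so that its flange lies flush on the plate. Then turn the jig's latch by its peg all the way to its stop, so that the tongue lies across the module's flange, and let go. Leave the blanking plug in the rack and the other loose things on the bench where they are.

Things in the scene. Friction and masses are not known exactly. Their poses are not given: they have to be found in the camera images.
- module: Plug-in module, round about its z axis; origin at the centre of its foot, z up through the knob. From the foot: aluminium shank 32 mm in diameter, 42 mm long, 3-4 mm chamfer; aluminium flange 56 mm in diameter, 6 mm thick (42 to 48 mm up); black knob 26 mm in diameter, 38 mm tall (48 to 86 mm up). 0.1 to 0.2 kg. Starts upright in one of the rack's two holes, flange resting on the rack's top.
- module_seat (a point): Centre of the underside of the module's flange, 42 mm above its foot; same axes as the module. Coincides with socket_mouth when the module is home.
- module_knob (a point): Point on the module's axis inside the knob, 74 mm above the foot (12 mm below the knob's top, 26 mm above the top of the flange): a place to grip it.
- rack: Fixed grey plastic block 80 x 170 x 52 mm (x, y, z), origin at the centre of its underside. Two blind holes 35 mm in diameter, 46 mm deep, open upward, at y = +42.5 and -42.5 mm: one holds the module, the other the blanking plug; which is which varies.
- blank_plug: Blanking plug in the other hole of the rack: same shank and flange as the module, but only a low black button 20 mm in diameter, 6 mm tall on top. Origin at the centre of its foot, z up. Stays where it is.
- jig: Fixed white test jig, origin on the bench under its middle, x away from the robot, yaw up to 0.3 rad. Its thick white top plate, 140 x 190 x 50 mm, slopes 30 degrees from level, facing the robot side (low edge near the robot). It carries a round socket and, beside it, a turn latch.
- socket_mouth (a point): Centre of the socket's mouth, on the sloping plate's surface, about 84 mm above the bench. z: plate normal, out of the socket, leaning 30 degrees from vertical to the robot side; x: up the slope; y: level. Blind hole 35 mm in diameter (3 mm wider than the shank), 3 mm chamfer, 45 mm deep along -z. Friction may hold the module short of home: push it. It then stays.
- latch_pivot (a point): Foot of the latch's pivot on the plate's surface, 46 mm from the socket's centre towards the plate's +y. The latch is a dark steel bar 14 mm wide, 9.5 to 15.5 mm above the plate, on a boss 18 mm in diameter, 19 mm tall: tongue 30 mm to one side of the pivot, handle to the other, a black peg near its end. z: plate normal; y: from pivot to peg (turns with the latch).
- latch_grip (a point): Point on the axis of the latch's peg, 65 mm from the pivot, 38 mm above the plate. The peg is a black cylinder 16 mm in diameter standing along the plate's normal from 15.5 to 48.5 mm above the plate. Same axes as latch_pivot; they turn with the latch.
- latch (a joint): Latch angle (rad). 0: locked, at its stop, peg towards the plate's +y, tongue over the flange with 3.5 mm of air if the module is home (else blocked). About 1.5: open, peg up the slope (+x), tongue clear. At angle q the peg lies 65 mm x (sin q, cos q) from the pivot in the plate's (x, y), plate axes as at socket_mouth. Range 0 to 1.65; about 1 N at the peg moves it; it stays where left.
- spool: Loose spool of solder standing on the bench, 48 mm in diameter, 40 mm tall; origin under its centre.
- screwdriver: Loose red-handled screwdriver lying on the bench, 160 mm long; origin under its middle.
- loupe: Loose folded black loupe lying flat, 50 x 75 x 14 mm; origin under its centre.
- multimeter: Loose yellow and black multimeter lying flat, 150 x 78 x 38 mm; origin under its centre.
- pliers: Loose pliers with green grips lying flat, about 150 mm long, 16 mm high; origin under the pivot.
There are look-alikes about, which are no part of the job. Leave any blue or green look-alike of the module alone.

How it is judged (in metres and radians):
On the way, in this order (a step that is already met when the one before it is completed fails the run):
1. the module is fully home in the socket while the latch is still open (z of module_seat in the frame of socket_mouth below 0.0035 m and distance between module_seat and socket_mouth below 0.006 m and angle between the z axis of module and the z axis of socket_mouth, either way round below 0.1 rad and value of joint latch above 1 rad), for 0.2 s.
2. the latch is turned to its stop over the module's flange (z of module_seat in the frame of socket_mouth below 0.0035 m and distance between module_seat and socket_mouth below 0.006 m and angle between the z axis of module and the z axis of socket_mouth, either way round below 0.1 rad and value of joint latch below 0.2 rad), for 0.2 s.
At the end, for the whole second after the job is handed in: The module sits in the jig's socket with its flange less than 3.5 mm off the plate, its seat within 6 mm of the socket's mouth and its axis within 0.1 rad of the socket's, at rest; the latch is within 0.2 rad of its stop (joint at 0) (all of step 2 and linear speed of module below 0.02 m/s); the robot touches nothing.
It fails at once if the blanking plug is shifted by more than 30 mm (distance of blank_plug from where it was at the start of the episode above 0.03 m).
It fails at once if the spool, screwdriver, loupe, multimeter or pliers is shifted by more than 30 mm (distance of any of spool, screwdriver, loupe, multimeter, pliers from where it was at the start of the episode above 0.03 m).
It also fails if it takes over 54 s, if anything falls off the work surface, if the arm or the gripper's body presses on something with over 40 N, if the wrist force passes 120 N, or if a joint passes its speed limit or range.

### The arm

A 6-joint arm with a two-finger parallel gripper is mounted at the origin on the work surface. World frame = base frame: x ahead of the robot, y to its left, z up, the work surface at z = 0. Lengths are in m, angles in degrees, forces in N, time in s.
With the tool pointing down it reaches from about 0.275 to 0.85 m from the base axis. Payload 19 kg.
Tool frame: the origin (TCP) lies on the front face of the gripper's body, between the roots of the fingers; the fingertips stand 73 mm ahead of it and the grasp point (between the pads) lies 54 mm ahead of it; z points along the fingers, x is the direction in which the jaws open and shut, and the axes are right-handed (so a half turn about z gives the same grasp; the last joint's range is limited). The gripper opens to 85 mm and grips with 20 to 120 N. Pads are 22 mm wide; open, the fingers measure 114 mm over their backs; the gripper's body (76 mm by 85 mm) begins 54 mm behind the grasp point. The pads swing forward as they close: fully open they stand 13 mm farther back than shut.
Start: joints at [-77.521, 8.623, 82.357, -0, 89.026, -7.678], TCP at [0.198, -0.54, 0.304] pointing down, gripper open.
Joint ranges: [-160.23, 160.23], [-39.13, 120.54], [6.94, 153.29], [-79.49, 259.48], [9.18, 160.14], [-161.06, 161.06]. Speed limits (degrees/s): [108.29, 108.29, 127.2, 172.46, 172.46, 172.46].

### API

Orientations are given as [roll, pitch, yaw] about the fixed x, y, z axes, in that order (R = Rz(yaw) Ry(pitch) Rx(roll)).
In Python, from station import arm gives the robot as it stands. The module is installed in compiled form; this text tells all that it offers.
- The arm moves only by the tool send_rows, never from a script. Its argument "steps" is a list that holds one entry, the list of rows, each a list of 6 numbers: the shift along the tool's x, y, z in units of 25 mm (1.0 is 25 mm), then the turn, a rotation vector about the tool's x, y, z in units of 6 degrees (1.0 is 6 degrees). A call has 1 to 10 rows; each row shifts and turns the commanded pose from where the row before left it, along the tool's axes as they then stand; what a row does not reach is not made up. A row lasts 1/10 s, in which the tool goes at most 50 mm and 8.59 degrees, less where a joint would pass 70% of its speed; a pose out of reach is approached as far as the arm can. A call is refused whole if a number of a shift passes 1 or a number of a turn 1, either way. A call with a gripper value outside its range is refused whole. "gripper" is the opening, from 0 (shut) to 1 (fully open), set as the call begins (left out, the last holds). The fingers move at their own pace and stop on an object; "force" is the grip in N (left out, the last holds). Time passes only in rows, so rows that do not move let the fingers close. It gives the time, the measured TCP pose, the force and the opening at its end, in the units of the state.
- arm.observe(): the state, without advancing time (a new reading comes with each control period).
- arm.get_image(name): name is "scene" or "side" or "wrist"; returns a dict with "frame" (480x640x3 uint8, red, green, blue), "K" (3x3 intrinsics, pixels), "R" (3x3) and "t" (3): a world point X has camera coordinates R X + t; the wrist camera has in their place "mount" (4x4, takes a point from camera to tool coordinates, whose origin is the TCP and whose axes are the tool frame's). Camera axes: x right, y down, z forward; pixel columns grow to the right and rows downward; lengths in m; the calibration is good to about 2 mm. A picture is of the moment at which its call begins: read the wrist's pose just before it. There is no depth.
- arm.sign_off(): hands the job in, once; it reports no verdict.
The state is a dict: "time_s": time; "joints": joint angles; "qvel": joint speeds; "joint_torque": joint torques, N m; "tcp_pos": TCP position; "orientation": TCP orientation; "force": force on the tool from outside, world axes, zero at the start; "moment": the same for the moment, N m; "width": finger opening in m.
Only numpy, scipy, OpenCV 4.12 (cv2) and the standard library are available. Lean on these libraries where they do the work, as an engineer would, in place of code of your own. Each camera call takes 0.05 s, during which the arm holds its last target. There are 200 camera calls.

## Working session

There is one attempt and no reset: what is moved stays moved. The work goes in short steps, Python scripts to look and compute and a tool call to move; the robot and the scene stay as the last step left them, time stands still between calls to the robot, and variables do not carry over. Pictures are saved under pics/ and viewed, about 8 in all and at most 12, crops included, and the job is handed in when it is done.

Besides the shell and the picture viewer there is one more tool, called after "Emit:" as name(argument=value, ...), one argument or row to a line, values as JSON. send_rows: Moves the arm, as the interface text tells. Its arguments: {"type":"object","properties":{"steps":{"type":"array","items":{"type":"array","items":{"type":"array","items":{"type":"number"}}}},"gripper":{"type":"number"},"force":{"type":"number"}},"required":["steps"]}

```bash
mkdir -p pics
cat > h.py <<'E'
import numpy as np, cv2, pickle
from scipy.spatial.transform import Rotation as Rn
from station import arm
def Rt(o): return Rn.from_euler('xyz',o,degrees=True).as_matrix()
def grab(name,tag):
    s=arm.observe(); im=arm.get_image(name)
    cv2.imwrite(f'pics/{tag}.png',im['frame'][:,:,::-1])
    if 'mount' in im:
        M=np.eye(4); M[:3,:3]=Rt(s['orientation']); M[:3,3]=s['tcp_pos']
        C=M@np.array(im['mount']); im['R']=C[:3,:3].T; im['t']=-C[:3,:3].T@C[:3,3]
    pickle.dump(im,open(f'pics/{tag}.pkl','wb')); return im
def load(tag): return pickle.load(open(f'pics/{tag}.pkl','rb'))
def ray(im,uv):
    K,R,t=[np.array(im[k],float) for k in 'KRt']
    d=R.T@np.linalg.inv(K)@np.array([uv[0],uv[1],1.]); return -R.T@t,d/np.linalg.norm(d)
def onz(im,uv,z):
    c,d=ray(im,uv); return c+d*(z-c[2])/d[2]
def onplane(im,uv,p,n):
    c,d=ray(im,uv); return c+d*((p-c)@n)/(d@n)
def tri(*obs):
    A=np.zeros((3,3));b=np.zeros(3);L=[]
    for im,uv in obs:
        c,d=ray(im,uv);P=np.eye(3)-np.outer(d,d);A+=P;b+=P@c;L.append((P,c))
    X=np.linalg.solve(A,b); return X,[float(np.linalg.norm(P@(X-c))) for P,c in L]
def proj(im,X):
    p=np.array(im['K'])@(np.array(im['R'])@np.array(X)+np.array(im['t']).ravel()); return p[:2]/p[2]
def delta(p,R,):
    """rows-units from the current pose to TCP p, R"""
    s=arm.observe(); R0=Rt(s['orientation'])
    return R0.T@(np.array(p)-s['tcp_pos'])/.025, Rn.from_matrix(R0.T@R).as_rotvec(degrees=True)/6
E
python3 - <<'E'
from h import *
a=grab('scene','scene0'); b=grab('side','side0')
for i in (a,b): print(np.round(ray(i,(320,240)),3).tolist(), i['K'][0][0])
print(arm.observe())
E
```

```text
[[0.99, 0.541, 0.689], [-0.458, -0.626, -0.632]] 434.15822781950186
[[0.408, 0.562, 0.739], [0.199, -0.689, -0.696]] 482.6910081456626
{'time_s': 0.1, 'joints': array([-7.75237547e+01,  8.64662871e+00,  8.23881453e+01,  1.95319954e-03,
        8.90266148e+01, -7.67685135e+00]), 'qvel': array([-0.02176105, -0.14021936, -0.04190193,  0.04585583, -0.0307513 ,
       -0.00262142]), 'joint_torque': array([ 6.59628713e-03, -7.14379406e+01, -5.71793783e+01, -3.18924936e-05,
        7.12644687e-03,  3.99136331e-05]), 'tcp_pos': array([ 0.19807039, -0.53965635,  0.30336062]), 'orientation': array([-1.79989864e+02,  6.05777055e-02, -6.98469322e+01]), 'force': array([ 0.43116646, -1.19312069, -0.17604877]), 'moment': array([ 0.00477919, -0.03364449,  0.04274469]), 'width': 0.08540618666573954}
```

View pics/scene0.png

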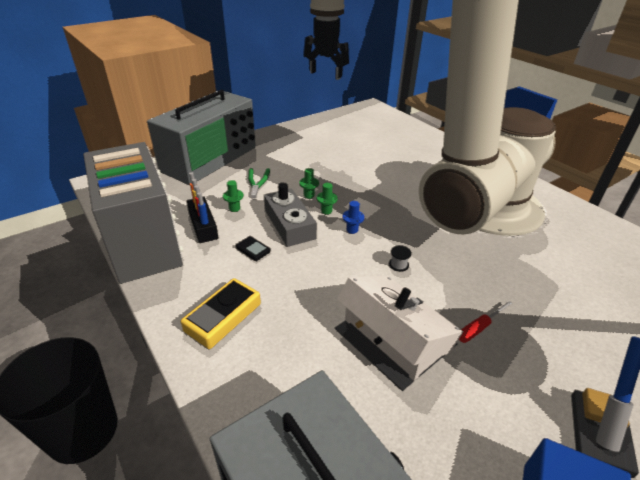

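View pics/side0.png

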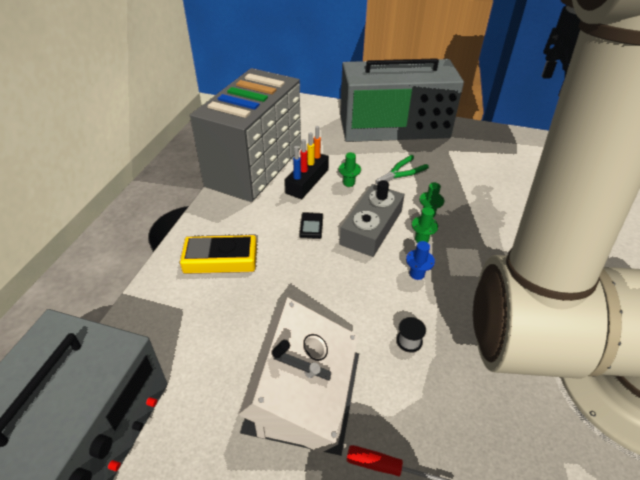

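Scene: the rack is at scene (290,215) / side (372,220). The rack's tall black knob is at scene (283,190) / side (382,190), and the blank plug's low button is at scene (295,215) / side (367,218). Possible confusions are the green look-alikes at scene (233,195), (310,180) and (327,198), and the blue one at (353,215). I choose the black knob with the aluminium flange in the rack. One close crop will check this choice and the jig.

Run:
```python
from h import *
a=load('scene0')['frame'];b=load('side0')['frame']
def c(f,x,y): return cv2.resize(f[y:y+75,x:x+100],(400,300),interpolation=cv2.INTER_CUBIC)
m=np.vstack([np.hstack([c(a,245,170),c(b,330,172)]),np.hstack([c(a,350,265),c(b,255,320)])])
cv2.imwrite('pics/crop1.png',m[:,:,::-1])
```

```text
(no output)
```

View pics/crop1.png

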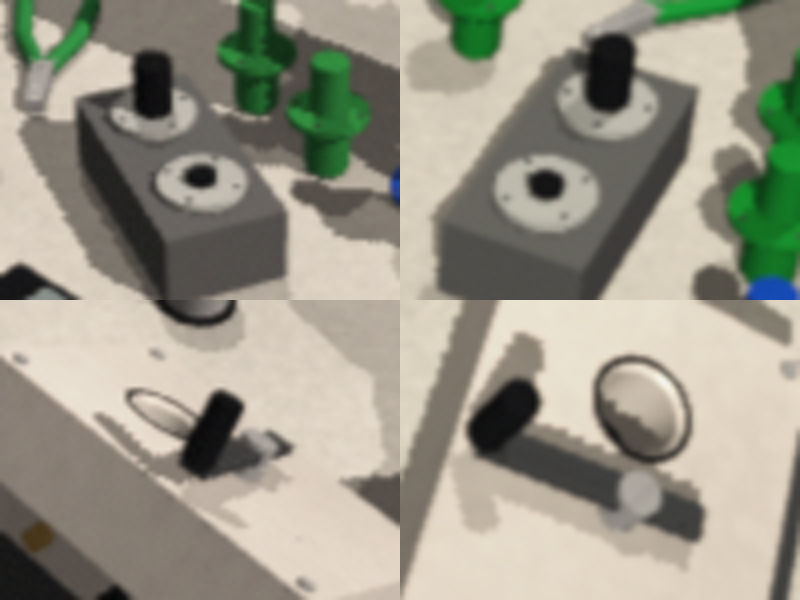

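The crop confirms the choice: black tall knob in the rack's far hole, blank plug in the near one. The jig has an open socket at side (315,347) / scene (391,293). The latch is open, with its peg at side (284,344) and its boss at side (315,368).

Run:
```python
from h import *
a=load('scene0');b=load('side0')
for n,u,v in [('knobtop .096',(283,184.3),(383.2,182.7)),('button .064',(295.2,213.2),(366.8,217.7)),('socket .084',(391.2,293.2),(315.5,347)),('boss',(415.7,300.7),(315,368.5)),('pegtop',(407,290.7),(284.5,344.5)),('spooltop .04',(401,252),(411.5,328))]:
    X,r=tri((a,u),(b,v)); print(n,X.round(4),np.round(r,4))
print('knob on z',onz(a,(283,184.3),.096).round(4),onz(b,(383.2,182.7),.096).round(4))
print('but on z',onz(a,(295.2,213.2),.064).round(4),onz(b,(366.8,217.7),.064).round(4))
print('mouth on z',onz(a,(391.2,293.2),.084).round(4),onz(b,(315.5,347),.084).round(4))
im=arm.get_image('wrist');print(np.round(im['mount'],4).tolist(),np.round(im['K'],1).tolist())
```

```text
knobtop .096 [ 0.5106 -0.282   0.0986] [0.0014 0.0014]
button .064 [ 0.5258 -0.2017  0.0615] [0.0012 0.0012]
socket .084 [0.5312 0.1493 0.0836] [0.0007 0.0007]
boss [0.5178 0.197  0.0991] [0.0023 0.0023]
pegtop [0.5602 0.2062 0.1572] [0.0019 0.0019]
spooltop .04 [0.3905 0.0362 0.0406] [0.0016 0.0016]
knob on z [ 0.5094 -0.2832  0.096 ] [ 0.5113 -0.2877  0.096 ]
but on z [ 0.5283 -0.1969  0.064 ] [ 0.5255 -0.2006  0.064 ]
mouth on z [0.5318 0.1504 0.084 ] [0.5312 0.1487 0.084 ]
[[1.0, 0.0008, 0.0003, -0.0006], [-0.0009, 0.9626, 0.2711, -0.0687], [-0.0, -0.2711, 0.9626, -0.0696], [0.0, 0.0, 0.0, 1.0]] [[376.7, 0.0, 322.5], [0.0, 376.7, 232.1], [0.0, 0.0, 1.0]]
```

Run:
```python
from h import *
d,r=delta([.5103,-.283,.25],Rt([180,0,-20])); print(d.round(2),r.round(2))
```

```text
[ -5.33 -15.26   2.14] [-0.    0.01 -8.31]
```

Emit:
send_rows(
  steps=[
    [[-0.35,-1,0.1,0,0,0],[-0.35,-1,0.1,0,0,0],[-0.35,-1,0.1,0,0,0],[-0.35,-1,0.1,0,0,0],[-0.35,-1,0.1,0,0,0],[-0.35,-1,0.1,0,0,0],[-0.35,-1,0.1,0,0,0],[-0.35,-1,0.1,0,0,0],[-0.35,-1,0.1,0,0,0],[-0.35,-1,0.1,0,0,0]],
  ],
  gripper=0.75,
  force=60,
)

```text
time_s: 1.15
tcp_pos: [0.4034, -0.3706, 0.2786]
orientation: [180.0, 0.0, -69.8]
force: [-0.8, -1.4, -0.1]
width: 0.0641
```

Emit:
send_rows(
  steps=[
    [[-0.35,-1,0.2,0,0,0],[-0.35,-1,0.2,0,0,0],[-0.35,-1,0.2,0,0,0],[-0.35,-1,0.2,0,0,0],[-0.4,-1,0.2,0,0,0],[0,-0.25,0.1,0,0,-1],[0,0,0,0,0,-1],[0,0,0,0,0,-1],[0,0,0,0,0,-1],[0,0,0,0,0,-1]],
  ],
)

```text
time_s: 2.15
tcp_pos: [0.5103, -0.2839, 0.2511]
orientation: [-180.0, 0.0, -39.6]
force: [-0.4, -0.3, -0.3]
width: 0.064
```

Emit:
send_rows(
  steps=[
    [[0,0,0,0,0,-1],[0,0,0,0,0,-1],[0,0,0,0,0,-1],[0,0,0,0,0,-0.3],[0,0,0,0,0,0],[0,0,0,0,0,0]],
  ],
)

```text
time_s: 2.75
tcp_pos: [0.5103, -0.284, 0.2512]
orientation: [-180.0, 0.0, -20.1]
force: [0.5, 0.5, 0.3]
width: 0.0642
```

Run:
```python
from h import *
a=grab('wrist','w1'); s=arm.observe(); print(s['time_s'],s['tcp_pos'],s['orientation'],s['width'])
print('pred knobtop',proj(a,[.5103,-.283,.096]),'flange top centre',proj(a,[.5103,-.283,.058]))
```

```text
2.8 [ 0.51031217 -0.28401075  0.25127254] [-1.79992614e+02  1.46995483e-02 -2.01145641e+01] 0.06389079779212095
pred knobtop [322.42431299 239.69016217] flange top centre [322.46614547 224.38477672]
```

View pics/w1.png

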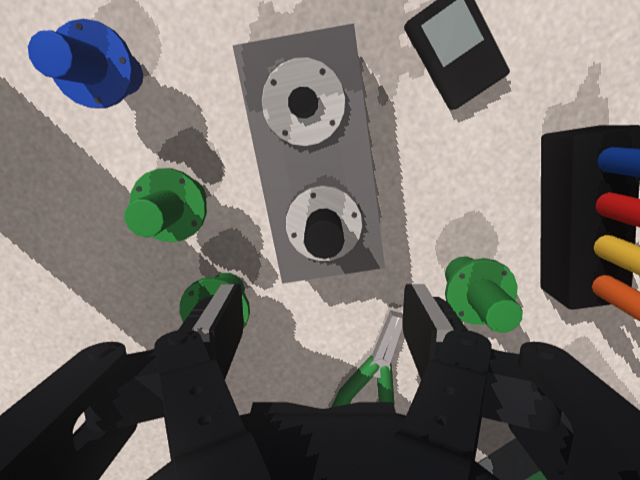

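The wrist view shows the module flange ring around (324,222) and its knob top around (324,238). The blank plug is at (303,101), and the green and blue look-alikes stand clear. The prediction was (322,240), so the hover agrees to about a millimetre.

Run:
```python
from h import *
a=load('w1'); g=cv2.cvtColor(a['frame'],cv2.COLOR_RGB2GRAY)
m=np.uint8((g<45)*255)[180:262,280:370]; n,l,st,c=cv2.connectedComponentsWithStats(m)
print([(st[i][:5]+[280,180,0,0,0]).tolist() for i in range(1,n) if st[i][4]>50])
print('flange',onz(a,(324,222),.058),'knobtop',onz(a,(324,239),.096),'blank',onz(a,(303,101),.064))
```

```text
[[304, 209, 40, 49, 1553]]
flange [ 0.51194452 -0.28171418  0.058     ] knobtop [ 0.51137663 -0.28291474  0.096     ] blank [ 0.52725574 -0.20001275  0.064     ]
```

Emit:
send_rows(
  steps=[
    [[0.02,-0.06,0.8,0,0,0],[0,0,0.8,0,0,0],[0,0,0.8,0,0,0],[0,0,0.8,0,0,0],[0,0,0.8,0,0,0],[0,0,0.5,0,0,0],[0,0,0,0,0,0]],
  ],
)

```text
time_s: 3.5
tcp_pos: [0.5108, -0.2824, 0.1373]
orientation: [-180.0, 0.2, -20.1]
force: [-0.3, -0.0, 0.9]
width: 0.0641
```

Emit:
send_rows(
  steps=[
    [[0,0,0,0,0,0],[0,0,0,0,0,0],[0,0,0,0,0,0],[0,0,0,0,0,0],[0,0,0,0,0,0],[0,0,0,0,0,0]],
  ],
  gripper=0,
  force=60,
)

```text
time_s: 4.1
tcp_pos: [0.5117, -0.283, 0.1402]
orientation: [180.0, -0.1, -20.0]
force: [-0.3, 0.8, 6.5]
width: 0.0244
```

Emit:
send_rows(
  steps=[
    [[0,0,-0.5,0,0,0],[0,0,-0.8,0,0,0],[0,0,-1,0,0,0],[0,0,-1,0,0,0],[0,0,-1,0,0,0],[0,0,-1,0,0,0],[0,0,-0.7,0,0,0],[0,0,0,0,0,0]],
  ],
)

```text
time_s: 4.9
tcp_pos: [0.5117, -0.283, 0.2925]
orientation: [179.9, -0.3, -20.0]
force: [0.4, 0.3, -1.1]
width: 0.0243
```

Run:
```python
from h import *
s=arm.observe(); print(s['time_s'],s['tcp_pos'],s['orientation'],s['width'],s['force'])
# refined plan
y=.085
n=np.array([-np.sin(np.pi/6)*np.cos(y),-np.sin(np.pi/6)*np.sin(y),np.cos(np.pi/6)])
m=np.array([.5312,.1495,.084])
for yw in(0.085,):
  # tool z=-n, tool x up the slope
  ux=np.array([np.cos(np.pi/6)*np.cos(y),np.cos(np.pi/6)*np.sin(y),.5]); R=np.c_[ux,np.cross(-n,ux),-n]
  for h in (.0,.09): print(h,(m+n*(.086+h)).round(4))
  d,r=delta(m+n*(.086+.09),R); print(d.round(2),r.round(2)); print(Rn.from_matrix(R).as_euler('xyz',degrees=True))
```

```text
4.9 [ 0.51171911 -0.283003    0.29249615] [179.92668887  -0.26457548 -20.0413746 ] 0.024344701029821014 [ 0.39810988  0.29350178 -1.10209595]
0.0 [0.4884 0.1458 0.1585]
0.09 [0.4435 0.142  0.2364]
[ -8.4  -15.04   2.19] [ 1.11  4.88 -4.05]
[180.         -30.           4.87014126]
```

Emit:
send_rows(
  steps=[
    [[-0.56,-1,0,0,0,0],[-0.56,-1,0,0,0,0],[-0.56,-1,0,0,0,0],[-0.56,-1,0,0,0,0],[-0.56,-1,0,0,0,0],[-0.56,-1,0,0,0,0],[-0.56,-1,0,0,0,0],[-0.56,-1,0,0,0,0],[-0.56,-1,0,0,0,0],[-0.56,-1,0,0,0,0]],
  ],
)

```text
time_s: 5.9
tcp_pos: [0.4649, 0.0012, 0.2885]
orientation: [-180.0, 0.0, -20.1]
force: [0.1, -0.8, -0.4]
width: 0.0243
```

Emit:
send_rows(
  steps=[
    [[-0.56,-1,0,0,0,0],[-0.56,-1,0,0,0,0],[-0.56,-1,0,0,0,0],[-0.56,-1,0,0,0,0],[-0.56,-1,0,0,0,0],[0,0,0,0.16,0.7,-0.58],[0,0,0,0.16,0.7,-0.58],[0,0,0,0.16,0.7,-0.58],[0,0,0,0.16,0.7,-0.58],[0,0,0,0.16,0.7,-0.58]],
  ],
)

```text
time_s: 6.9
tcp_pos: [0.4422, 0.1416, 0.2886]
orientation: [-178.4, -21.5, -2.6]
force: [-0.7, -0.5, -1.5]
width: 0.0241
```

Emit:
send_rows(
  steps=[
    [[0,0,0,0.16,0.7,-0.58],[0,0,0,0.16,0.7,-0.58],[0,0,0,0,0,0],[0,0,0,0,0,0]],
  ],
)

```text
time_s: 7.3
tcp_pos: [0.4422, 0.1413, 0.2888]
orientation: [-179.7, -29.8, 4.7]
force: [-0.8, 0.3, -2.1]
width: 0.0239
```

```bash
cat > plan.py <<'E'
from h import *
def plan(m,y,h,q=86.):
  n=np.array([-.5*np.cos(y),-.5*np.sin(y),np.cos(np.pi/6)]); ux=np.array([np.cos(np.pi/6)*np.cos(y),np.cos(np.pi/6)*np.sin(y),.5])
  R=np.c_[ux,np.cross(-n,ux),-n]; d,r=delta(np.array(m)+n*(q/1000+h),R); print('shift',d.round(2),'turn',r.round(2)); return n,R
E
python3 - <<'E'
from plan import *
a=grab('wrist','w2'); s=arm.observe(); print(s['time_s'],s['tcp_pos'],s['orientation'],s['width'],s['force'])
n,R=plan([.5312,.1495,.084],.085,.09,88)
print('mouth',proj(a,[.5312,.1495,.084]))
T=Rt(s['orientation']);print('foot pred',proj(a,s['tcp_pos']+T@[0,0,.130]),'flange',proj(a,s['tcp_pos']+T@[0,0,.088]))
E
```

```text
7.35 [0.44254887 0.14141941 0.28893689] [-179.71909703  -29.80869287    4.69644087] 0.02423071402012641 [ 0.3752996 -0.868269  -1.1607049]
shift [-1.01 -0.01  1.76] turn [-0.03  0.03 -0.03]
mouth [292.23972872 216.89433293]
foot pred [323.45119596 254.49640525] flange [323.64550411 284.89986841]
```

View pics/w2.png

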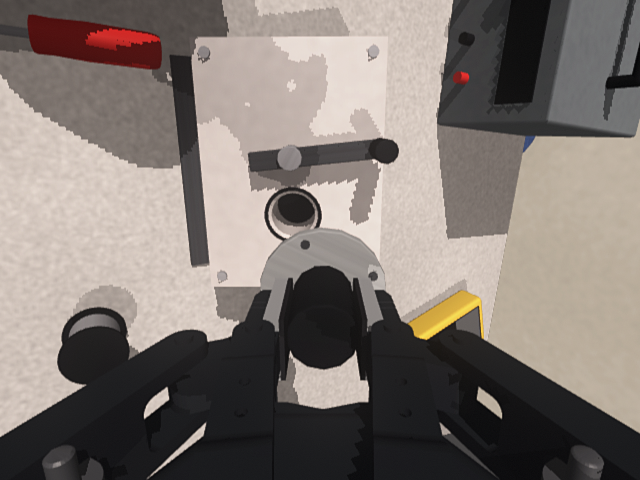

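The module is held square. Its flange spans x=260–386 at row 285, against a prediction of (324,285). The socket ring spans x 265–322, y 187–242, so its centre is (293,214). The latch boss is at (289,158), the peg top at (384,151), and the plate screws at (204,52), (373,50) and (222,276).

Run:
```python
from plan import *
a=load('w2'); f=a['frame']; g=cv2.cvtColor(f,cv2.COLOR_RGB2GRAY)
m=np.uint8((g<70)*255)[183:246,258:328]
cs,_=cv2.findContours(m,cv2.RETR_EXTERNAL,cv2.CHAIN_APPROX_NONE); c=max(cs,key=cv2.contourArea)
print('bbox',(np.array(cv2.boundingRect(c))+[258,183,0,0]),'ell',cv2.fitEllipse(c)[0]+np.array([258,183]),cv2.fitEllipse(c)[1])
p=np.array([.5312,.1495,.084])
for y in (.085,.06,.11):
  n=np.array([-.5*np.cos(y),-.5*np.sin(y),np.cos(np.pi/6)])
  S=onplane(a,(293.3,214.5),p,n); A,B,C=[onplane(a,u,p,n) for u in((204,52),(373,50),(222,276))]
  bo=onplane(a,(289,158),p+.019*n,n)-.019*n
  pg=onplane(a,(384.5,151),p+.0485*n,n)-.0485*n
  print(y,S.round(4),'yaw AB',np.arctan2(*(B-A)[[1,0]]).round(3),np.linalg.norm(B-A).round(3),'AC',np.arctan2(*((A-C)[[0,1]]*[-1,1])).round(3),np.linalg.norm(C-A).round(3),'boss',np.arctan2(*((bo-S)[[0,1]]*[-1,1])).round(3),np.linalg.norm(bo-S).round(4),'peg',np.linalg.norm(pg-bo).round(4))
```

```text
bbox [278 193  37  31] ell [295.25289154 208.07793427] (28.125505447387695, 36.9129638671875)
0.085 [0.5318 0.1515 0.0844] yaw AB 0.095 0.12 AC 0.086 0.171 boss 0.095 0.0456 peg 0.0636
0.06 [0.5318 0.1515 0.0844] yaw AB 0.095 0.121 AC 0.083 0.171 boss 0.09 0.0453 peg 0.0637
0.11 [0.5318 0.1515 0.0845] yaw AB 0.095 0.119 AC 0.09 0.171 boss 0.101 0.0459 peg 0.0634
```

Run:
```python
from plan import *
n,R=plan([.5317,.151,.0842],.092,.055,88)
```

```text
shift [-0.98 -0.05  3.17] turn [ 0.    0.03 -0.08]
```

Emit:
send_rows(
  steps=[
    [[-0.33,0,0.2,0,0.03,-0.08],[-0.33,0,0.4,0,0,0],[-0.32,-0.05,0.6,0,0,0],[0,0,0.6,0,0,0],[0,0,0.6,0,0,0],[0,0,0.5,0,0,0],[0,0,0.27,0,0,0],[0,0,0,0,0,0]],
  ],
)

```text
time_s: 8.15
tcp_pos: [0.4608, 0.1444, 0.2069]
orientation: [180.0, -30.0, 5.4]
force: [-0.8, -0.9, -1.3]
width: 0.0242
```

Run:
```python
from plan import *
s=arm.observe(); print(s['time_s'],s['tcp_pos'],s['orientation'],s['width'],s['force'])
n,R=plan([.5317,.151,.0842],.092,.055,88)
w=grab('wrist','w3');c=grab('scene','scene3');b=grab('side','side3')
T=Rt(s['orientation'])
def crop(f,x,y,k=4): return cv2.resize(f[y:y+75,x:x+100],(400,300),interpolation=cv2.INTER_CUBIC)
cv2.imwrite('pics/crop3.png',np.vstack([np.hstack([crop(c['frame'],345,235),crop(b['frame'],270,285)]),np.hstack([cv2.resize(w['frame'],(400,300)),cv2.resize(w['frame'][160:310,220:420],(400,300))])])[:,:,::-1])
for nm,L in(('foot',.130),('flange top',.082)):
  X=s['tcp_pos']+T@[0,0,L]; print(nm,X.round(4),proj(c,X).round(1),proj(b,X).round(1),proj(w,X).round(1))
print('mouth',proj(c,[.5317,.151,.0842]),proj(b,[.5317,.151,.0842]),proj(w,[.5317,.151,.0842]))
```

```text
8.15 [0.46081479 0.14442371 0.20686688] [179.95694628 -29.98476769   5.36836879] 0.024177694500130898 [-0.80956964 -0.88624143 -1.25645406]
shift [ 0.01 -0.   -0.05] turn [-0.    0.    0.01]
foot [0.5255 0.1504 0.0943] [394.3 288.1] [318.7 345.1] [322.9 254.6]
flange top [0.5016 0.1482 0.1358] [405.7 266.7] [334.7 332.3] [322.9 290.6]
mouth [391.46956654 293.2882051 ] [314.79039793 348.02481947] [323.46786212 248.02013859]
```

View pics/crop3.png

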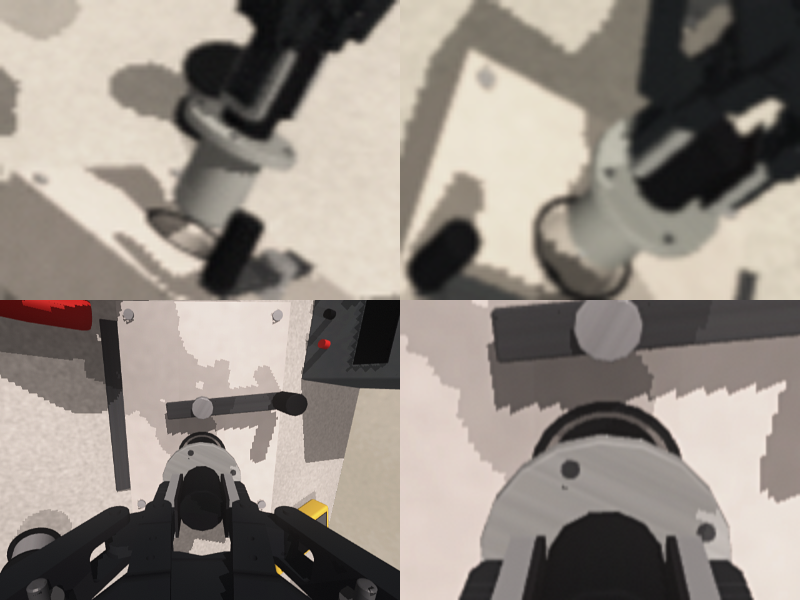

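The crop shows the module's foot just above the mouth ring. In the wrist view the ring centre (crop x≈607) matches the flange centre (606), so I insert step by step while watching the force.

Emit:
send_rows(
  steps=[
    [[0,0,0.2,0,0,0],[0,0,0.2,0,0,0],[0,0,0.2,0,0,0],[0,0,0.2,0,0,0],[0,0,0,0,0,0]],
  ],
)

```text
time_s: 8.8
tcp_pos: [0.4709, 0.1454, 0.19]
orientation: [180.0, -30.0, 5.4]
force: [-0.5, 0.2, -1.4]
width: 0.0241
```

Emit:
send_rows(
  steps=[
    [[0,0,0.25,0,0,0],[0,0,0.25,0,0,0],[0,0,0.25,0,0,0],[0,0,0.2,0,0,0],[0,0,0,0,0,0]],
  ],
)

```text
time_s: 9.3
tcp_pos: [0.4828, 0.1465, 0.1694]
orientation: [180.0, -30.0, 5.4]
force: [-0.3, -0.1, -1.4]
width: 0.0244
```

Emit:
send_rows(
  steps=[
    [[0,0,0.2,0,0,0],[0,0,0.15,0,0,0],[0,0,0.1,0,0,0],[0,0,0.05,0,0,0],[0,0,0,0,0,0]],
  ],
)

```text
time_s: 9.8
tcp_pos: [0.4884, 0.1472, 0.1608]
orientation: [179.9, -30.1, 5.4]
force: [-45.1, -7.2, 42.3]
width: 0.0243
```

Run:
```python
from plan import *
s=arm.observe(); print(s['time_s'],s['tcp_pos'],s['orientation'],s['width'],s['force'])
plan([.5317,.151,.0842],.092,.0,88)
```

```text
9.8 [0.48837559 0.14717348 0.16081094] [179.945088   -30.09361197   5.4077082 ] 0.02428887994181295 [-45.0548291   -7.18439319  42.32020717]
shift [-0.03  0.01  0.  ] turn [-0.   -0.02  0.02]
```

Emit:
send_rows(
  steps=[
    [[0,0,-0.08,0,0,0],[0,0,0,0,0,0],[0,0,0,0,0,0],[0,0,0,0,0,0]],
  ],
  gripper=0.6,
)

```text
time_s: 10.2
tcp_pos: [0.4881, 0.147, 0.161]
orientation: [180.0, -30.1, 5.4]
force: [0.2, -0.3, 0.3]
width: 0.0511
```

Emit:
send_rows(
  steps=[
    [[0,0,-0.5,0,0,0],[0,0,-1,0,0,0],[0,0,-1,0,0,0],[0,0,-1,0,0,0],[0,0,-0.5,0,0,0],[0,0,0,0,0,0]],
  ],
)

```text
time_s: 10.8
tcp_pos: [0.4379, 0.1425, 0.2496]
orientation: [180.0, -30.3, 5.4]
force: [0.1, 0.2, 0.2]
width: 0.051
```

Run:
```python
from plan import *
s=arm.observe(); print(s['time_s'],s['tcp_pos'],s['orientation'],s['width'],s['force'])
w=grab('wrist','w4');c=grab('scene','scene4');b=grab('side','side4')
def crop(f,x,y): return cv2.resize(f[y:y+75,x:x+100],(400,300),interpolation=cv2.INTER_CUBIC)
cv2.imwrite('pics/crop4.png',np.vstack([np.hstack([crop(c['frame'],345,245),crop(b['frame'],260,305)]),np.hstack([cv2.resize(w['frame'],(400,300)),cv2.resize(w['frame'][130:280,220:420],(400,300))])])[:,:,::-1])
y=.092;n=np.array([-.5*np.cos(y),-.5*np.sin(y),np.cos(np.pi/6)]);m=np.array([.5317,.151,.0842])
for L in(0,.006,.044): print(L,[proj(i,m+n*L).round(1).tolist() for i in (c,b,w)])
```

```text
10.8 [0.43794003 0.14245077 0.24957049] [179.98296753 -30.29257715   5.37870638] 0.051005085510480226 [0.08590225 0.17199657 0.2147994 ]
0 [[391.5, 293.3], [314.8, 348.0], [319.9, 227.2]]
0.006 [[392.9, 290.7], [316.7, 346.5], [319.8, 229.4]]
0.044 [[401.8, 273.9], [329.1, 336.5], [319.7, 246.1]]
```

View pics/crop4.png

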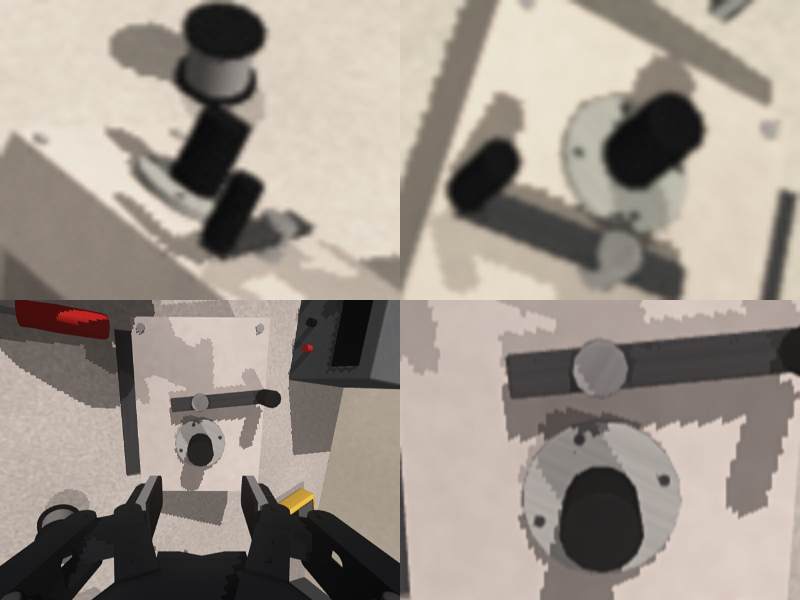

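The crop shows the flange lying on the plate around its whole rim. Its centre is at wrist (320.5,229) against a prediction of (319.8,229.4), and the knob top is at (320.5,245) against (319.7,246). I'll press on the knob top with shut fingertips, which makes sure it is home and measures its height.

Emit:
send_rows(
  steps=[
    [[0,0,0.5,0,0,0],[0,0,0.5,0,0,0],[0,0,0.5,0,0,0],[0,0,0.5,0,0,0],[0,0,0,0,0,0]],
  ],
  gripper=0,
)

```text
time_s: 11.45
tcp_pos: [0.4632, 0.1446, 0.202]
orientation: [179.9, -29.9, 5.4]
force: [-0.2, -0.0, -0.3]
width: -0.0001
```

Run:
```python
from plan import *
s=arm.observe(); print(s['time_s'],s['tcp_pos'],s['width'],s['force'])
plan([.5317,.151,.0842],.092,.0,117)
```

```text
11.45 [0.46315436 0.14455199 0.20196103] -5.057923741653673e-05 [-0.19197015 -0.02706335 -0.29445591]
shift [ 0.03 -0.    0.78] turn [0.   0.02 0.01]
```

Emit:
send_rows(
  steps=[
    [[0,0,0.4,0,0,0],[0,0,0.2,0,0,0],[0,0,0.1,0,0,0],[0,0,0.1,0,0,0],[0,0,0,0,0,0]],
  ],
)

```text
time_s: 11.95
tcp_pos: [0.4731, 0.1456, 0.187]
orientation: [180.0, -30.1, 5.4]
force: [0.1, -0.2, 0.6]
width: -0.0001
```

Emit:
send_rows(
  steps=[
    [[0,0,0.06,0,0,0],[0,0,0.06,0,0,0],[0,0,0,0,0,0],[0,0,0,0,0,0]],
  ],
)

```text
time_s: 12.35
tcp_pos: [0.4743, 0.1458, 0.1856]
orientation: [180.0, -30.1, 5.4]
force: [-23.2, -4.5, 23.7]
width: 0.0001
```

Run:
```python
from plan import *
s=arm.observe(); print(s['time_s'],s['tcp_pos'],s['force'])
plan([.5317,.151,.0842],.092,.0,117)
```

```text
12.35 [0.47428388 0.14580428 0.18560604] [-23.24297814  -4.47912432  23.65074922]
shift [-0.03  0.   -0.01] turn [-0.   -0.02  0.02]
```

Emit:
send_rows(
  steps=[
    [[0,0,0.05,0,0,0],[0,0,0,0,0,0],[0,0,0,0,0,0]],
  ],
)

```text
time_s: 12.65
tcp_pos: [0.4745, 0.1459, 0.1855]
orientation: [179.9, -30.2, 5.4]
force: [-51.1, -9.4, 49.3]
width: 0.0
```

Emit:
send_rows(
  steps=[
    [[0,0,-0.5,0,0,0],[0,0,-0.5,0,0,0],[0,0,-0.5,0,0,0],[0,0,-0.5,0,0,0],[0,0,0,0,0,0]],
  ],
)

```text
time_s: 13.15
tcp_pos: [0.4501, 0.1436, 0.2286]
orientation: [180.0, -30.3, 5.4]
force: [1.2, -0.3, -0.1]
width: 0.0001
```

Run:
```python
from plan import *
s=arm.observe(); print(s['time_s'],s['tcp_pos'],s['force'])
w=load('w4'); y=.092
n=np.array([-.5*np.cos(y),-.5*np.sin(y),np.cos(np.pi/6)]); ux=np.array([.866*np.cos(y),.866*np.sin(y),.5]); uy=np.array([-np.sin(y),np.cos(y),0])
m=np.array([.5317,.151,.0842])
bo=onplane(w,(320,163.5),m+.019*n,n)-.019*n-m
# peg top from w4 by mask
g=cv2.cvtColor(w['frame'],cv2.COLOR_RGB2GRAY)[145:185,395:460]
k=np.uint8(g<50)*255; N,l,st,c=cv2.connectedComponentsWithStats(k); i=1+st[1:,4].argmax(); bb=st[i][:4]+[395,145,0,0]; print('peg blob',bb)
ct=(bb[0]+bb[2]-bb[3]/2,bb[1]+bb[3]/2)
pg=onplane(w,ct,m+.0485*n,n)-.0485*n-m
print('boss',bo@ux,bo@uy,'peg',pg@ux,pg@uy)
piv=m+.046*uy; 
v=pg-.046*uy; print('q',np.arctan2(v@ux,v@uy),np.hypot(v@ux,v@uy))
```

```text
13.15 [0.45007528 0.14357795 0.22862695] [ 1.21126122 -0.30450369 -0.0635334 ]
peg blob [405 145  45  28]
boss 0.00010501419098406032 0.046744887986082596 peg 0.06438206496114923 0.0520890653386731
q 1.4764997712386305 0.06466936682356082
```

Run:
```python
from plan import *
y=.092
ux=np.array([.866*np.cos(y),.866*np.sin(y),.5]); uy=np.array([-np.sin(y),np.cos(y),0])
plan(np.array([.5317,.151,.0842])+.0645*ux+.0515*uy,y,0,94)
q=1.47; qs=np.r_[1.47,np.linspace(1.3,0,14),-.04]; P=np.c_[np.sin(qs),-np.cos(qs)]*65/25
print(np.diff(P,axis=0).round(2).tolist())
```

```text
shift [ 2.52 -2.05  2.9 ] turn [-0.01 -0.04  0.02]
[[-0.08, -0.43], [-0.08, -0.25], [-0.11, -0.24], [-0.13, -0.23], [-0.15, -0.21], [-0.17, -0.2], [-0.19, -0.18], [-0.21, -0.16], [-0.22, -0.14], [-0.23, -0.11], [-0.24, -0.09], [-0.25, -0.06], [-0.26, -0.04], [-0.26, -0.01], [-0.1, 0.0]]
```

Emit:
send_rows(
  steps=[
    [[0.84,-0.68,0,0,0,0],[0.84,-0.69,0,0,0,0],[0.84,-0.68,0.3,0,0,0],[0,0,0.6,0,0,0],[0,0,0.6,0,0,0],[0,0,0.6,0,0,0],[0,0,0.5,0,0,0],[0,0,0.3,0,0,0],[0,0,0,0,0,0]],
  ],
  gripper=0.5,
  force=25,
)

```text
time_s: 14.05
tcp_pos: [0.5359, 0.2028, 0.1944]
orientation: [179.9, -30.0, 5.4]
force: [-0.2, -0.2, 0.5]
width: 0.043
```

Run:
```python
from plan import *
s=arm.observe(); print(s['time_s'],s['tcp_pos'],s['force'],s['width'])
y=.092
ux=np.array([.866*np.cos(y),.866*np.sin(y),.5]); uy=np.array([-np.sin(y),np.cos(y),0])
plan(np.array([.5317,.151,.0842])+.0645*ux+.0515*uy,y,0,94)
grab('wrist','w5')
```

```text
14.05 [0.53593366 0.20279424 0.19444514] [-0.2018458  -0.17344953  0.52494488] 0.04303036948932207
shift [ 0.06 -0.01 -0.12] turn [ 0.   -0.    0.01]
```

View pics/w5.png

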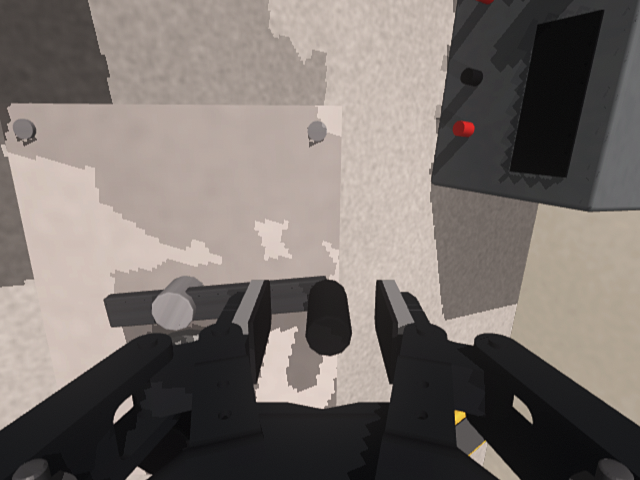

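The peg, with its top at (328,330), stands between the open pads at x=262 and x=385, nearly centred. The gripper is 3 mm too low, so I raise it a little and close.

Emit:
send_rows(
  steps=[
    [[0.06,0,-0.12,0,0,0],[0,0,0,0,0,0]],
  ],
)

```text
time_s: 14.3
tcp_pos: [0.5358, 0.2031, 0.2002]
orientation: [180.0, -30.2, 5.4]
force: [-0.3, -0.3, 0.2]
width: 0.0428
```

Emit:
send_rows(
  steps=[
    [[0,0,0,0,0,0],[0,0,0,0,0,0],[0,0,0,0,0,0],[0,0,0,0,0,0],[0,0,0,0,0,0]],
  ],
  gripper=0,
  force=25,
)

```text
time_s: 14.8
tcp_pos: [0.5355, 0.203, 0.1992]
orientation: [180.0, -30.1, 5.4]
force: [-5.9, -1.3, 5.9]
width: 0.0149
```

Emit:
send_rows(
  steps=[
    [[-0.08,-0.43,0,0,0,0],[-0.08,-0.25,0,0,0,0],[-0.11,-0.24,0,0,0,0],[-0.13,-0.23,0,0,0,0],[0,0,0,0,0,0]],
  ],
)

```text
time_s: 15.3
tcp_pos: [0.5249, 0.2319, 0.1949]
orientation: [-180.0, -30.3, 5.4]
force: [6.0, 5.6, 4.3]
width: 0.0152
```

Emit:
send_rows(
  steps=[
    [[-0.15,-0.21,0,0,0,0],[-0.17,-0.2,0,0,0,0],[-0.19,-0.18,0,0,0,0],[-0.21,-0.16,0,0,0,0],[-0.22,-0.14,0,0,0,0],[0,0,0,0,0,0]],
  ],
)

```text
time_s: 15.9
tcp_pos: [0.5034, 0.2537, 0.1845]
orientation: [-179.7, -30.5, 5.4]
force: [14.6, 24.6, 5.4]
width: 0.0152
```

```bash
cat > pq.py <<'E'
from plan import *
s=arm.observe(); y=.092
n=np.array([-.5*np.cos(y),-.5*np.sin(y),.866]);ux=np.array([.866*np.cos(y),.866*np.sin(y),.5]); uy=np.array([-np.sin(y),np.cos(y),0])
m=np.array([.5317,.151,.0842]);v=s['tcp_pos']+Rt(s['orientation'])@[0,0,.054]-m-.046*uy
print(s['time_s'],'q',np.arctan2(v@ux,v@uy).round(3),'r',np.hypot(v@ux,v@uy).round(4),'x,y',(v@ux).round(4),(v@uy).round(4),'h',(v@n).round(4),'F x,y,n',[(s['force']@e).round(1) for e in(ux,uy,n)],s['width'])
E
python3 pq.py
```

```text
15.9 q 0.527 r 0.0684 x,y 0.0344 0.0592 h 0.0422 F x,y,n [np.float64(17.2), np.float64(23.2), np.float64(-3.7)] 0.01524919071660213
```

Emit:
send_rows(
  steps=[
    [[-0.15,-0.2,0,0,0,0],[-0.25,-0.14,0,0,0,0],[-0.25,-0.1,0,0,0,0],[-0.25,-0.06,0,0,0,0],[0,0,0,0,0,0]],
  ],
)

```text
time_s: 16.4
tcp_pos: [0.4813, 0.2627, 0.1714]
orientation: [-179.9, -30.2, 5.4]
force: [-0.8, 6.3, 7.2]
width: 0.0153
```

```bash
python3 pq.py
```

```text
16.4 q 0.132 r 0.0706 x,y 0.0093 0.0699 h 0.0415 F x,y,n [np.float64(3.4), np.float64(6.4), np.float64(6.4)] 0.015275185243318508
```

Emit:
send_rows(
  steps=[
    [[-0.2,0,0,0,0,0],[-0.15,0,0,0,0,0],[-0.08,0,0,0,0,0],[0,0,0,0,0,0],[0,0,0,0,0,0]],
  ],
)

```text
time_s: 16.9
tcp_pos: [0.4733, 0.2616, 0.1669]
orientation: [-179.9, -30.3, 5.4]
force: [7.4, 5.8, 5.3]
width: 0.015
```

```bash
python3 pq.py
```

```text
16.9 q 0.001 r 0.0697 x,y 0.0001 0.0697 h 0.0416 F x,y,n [np.float64(9.5), np.float64(5.1), np.float64(0.7)] 0.014982185268718114
```

Emit:
send_rows(
  steps=[
    [[-0.1,0,0,0,0,0],[0,0,0,0,0,0],[0,0,0,0,0,0]],
  ],
)

```text
time_s: 17.2
tcp_pos: [0.4725, 0.2616, 0.1668]
orientation: [-179.9, -30.5, 5.4]
force: [23.4, 6.1, 4.4]
width: 0.0147
```

```bash
python3 pq.py
```

```text
17.2 q -0.007 r 0.0697 x,y -0.0005 0.0697 h 0.0419 F x,y,n [np.float64(22.9), np.float64(3.9), np.float64(-8.1)] 0.014749242901325411
```

Emit:
send_rows(
  steps=[
    [[0.04,0,0,0,0,0],[0,0,0,0,0,0],[0,0,0,0,0,0],[0,0,0,0,0,0]],
  ],
  gripper=0.45,
)

```text
time_s: 17.6
tcp_pos: [0.4707, 0.2607, 0.1643]
orientation: [180.0, -30.1, 5.4]
force: [-0.9, -1.1, 0.6]
width: 0.0385
```

Emit:
send_rows(
  steps=[
    [[0,0,-0.4,0,0,0],[0,0,-0.8,0,0,0],[0,0,-1,0,0,0],[0,0,-1,0,0,0],[0,0,-1,0,0,0],[0,0,-0.6,0,0,0],[0,0,0,0,0,0],[0,0,0,0,0,0]],
  ],
)

```text
time_s: 18.4
tcp_pos: [0.4108, 0.2551, 0.2686]
orientation: [180.0, -30.1, 5.4]
force: [0.8, -0.3, -0.2]
width: 0.0386
```

Run:
```python
from plan import *
s=arm.observe(); print(s['time_s'],s['tcp_pos'],s['width'],s['force'])
w=grab('wrist','w6');c=grab('scene','scene6');b=grab('side','side6')
def crop(f,x,y): return cv2.resize(f[y:y+75,x:x+100],(400,300),interpolation=cv2.INTER_CUBIC)
cv2.imwrite('pics/crop6.png',np.vstack([np.hstack([crop(c['frame'],360,255),crop(b['frame'],260,325)]),np.hstack([cv2.resize(w['frame'],(400,300)),cv2.resize(c['frame'],(400,300))])])[:,:,::-1])
y=.092;n=np.array([-.5*np.cos(y),-.5*np.sin(y),np.cos(np.pi/6)]);uy=np.array([-np.sin(y),np.cos(y),0]);m=np.array([.5317,.151,.0842])
print('knobtop',[proj(i,m+n*.044).round(1).tolist() for i in (c,b,w)],'peg top q=0',[proj(i,m+n*.0485+.111*uy).round(1).tolist() for i in (c,b,w)])
```

```text
18.4 [0.41081832 0.25510496 0.26855779] 0.03859926107595556 [ 0.79990116 -0.33323545 -0.19641182]
knobtop [[401.8, 273.9], [329.1, 336.5], [326.9, 382.2]] peg top q=0 [[451.6, 306.0], [315.5, 402.6], [328.0, 242.0]]
```

View pics/crop6.png

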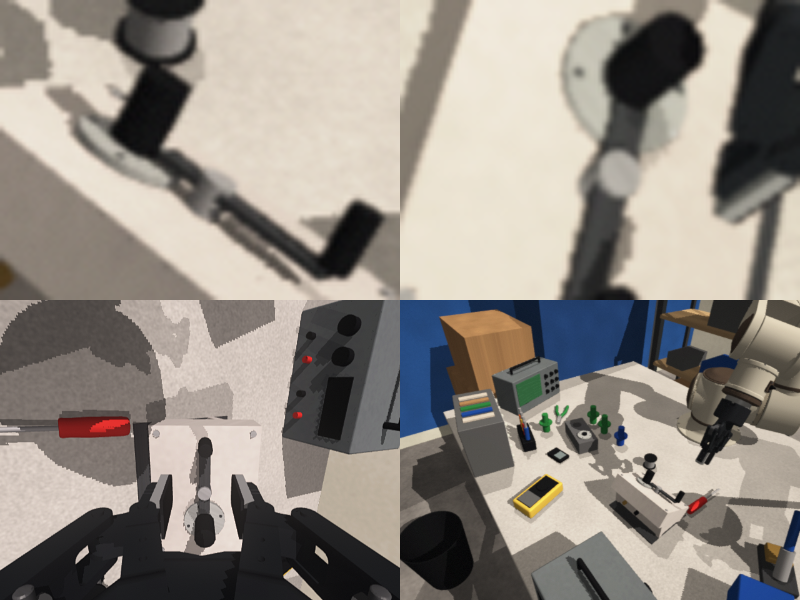

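The latch lies straight along the plate's y, with its peg at wrist x≈328 against a prediction of 328 for q=0. The tongue is over the flange, the flange is flush, the gripper is clear at zero force, and the other things are in place.

```bash
python3 -c "
from station import arm
print(arm.sign_off(), arm.observe()['time_s'])"
```

```text
the job is handed in; nothing more can be done
the job is handed in; nothing more can be done
```

The module is in the jig's socket, the latch is turned to its stop over the flange, and the job is handed in at about 18.5 s. No verdict was reported.

- **Module:** I gripped it by the knob and inserted it along the sloping axis. I then pressed on it twice, with about 60 N in the grip and up to about 70 N on the knob's top. The knob's top met the fingertips within 1 mm of the height expected for a module fully home. The wrist picture put its flange and knob within about 1 px of where they should be.
- **Latch:** I swung it from about 1.47 rad until the push rose to 23 N with almost no more movement. The reading there was about 0 rad. The last pictures show the tongue across the flange and the peg where it belongs at 0.
- **Release:** The gripper was backed off with no force on it. The blanking plug and the loose things looked unmoved in the last scene picture; I did not measure them.

**Disagreement:** on the latch swing the gripper's radius from the pivot read 68–71 mm instead of 65 mm. I take that to be the peg sitting a few mm off-centre in the pads. It pulled sideways with up to about 29 N for a moment, and I eased that off.

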